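# Load the ratchet glue press

### The job

Raise the weighted platen of the glue press on its toothed rail until it stands clear above the thickness of the ladle blank and stays up by itself on the sprung pawl. Then slide the blank, bowl end first and right way up, along the channel under the raised platen until it is fully home against the stop, and finally press down the tail of the pawl so that the platen comes down and rests with its weight on the bowl end. Leave everything released, and do not disturb the mallet, the jar or the cup.

Things in the scene. Friction and masses are not known exactly. Their poses are not given: they have to be found in the camera images.
- press: Fixed glue press; yaw varies. Origin on the bench, below the middle of the platen and of the bowl's home. Wooden base 12 mm thick, x -55 to 110, y -55 to 145 mm. Steel column on its far side: x 62 to 96, y -47 to 30, 165 mm high. The toothed bar in it (x 64 to 80, y -18 to 10) tops out 180 mm above the bench at rail 0.
- stop (a point): Middle of the face of the stop block (60 mm wide, 30 mm high) at the press's y = -35 mm, 27 mm above the bench, that closes the -y end of the channel. The channel runs along the press's y, 66 mm wide about x = 0, between two fences 10 mm wide and 10 mm high on the base (y -35 to 145), open above and at +y. Home: bowl end touching the stop, handle to +y.
- rail (a joint): Height of the sliding rail, m, 0 to 0.104. 600 g in all; lifting takes 6 N, up to 3 N for the pawl, and drag of 45 N per m/s. The pawl lets it rise freely and holds it at 0.007, 0.019, 0.031, 0.043, 0.055, 0.067, 0.079 and 0.091. Lowered on the bowl end in the channel it rests at 0.049. While the pawl is held off, it sinks by itself at about 0.13 m/s.
- platen (a point): Centre of the underside of the wooden platen, 56 x 70 x 20 mm (x, y, z), 23 mm above the bench at rail 0; goes up with the rail. On it an arm to the rail and an iron weight 52 mm across, whose top is 66 mm above this point. Axes as the press.
- lift_bar (a point): Middle of the lift bar, which goes up with the rail: round steel, 12 mm thick, 96 mm long along the press's y, 80 mm above the bench at rail 0, 65 mm to -x (robot's side) of the platen's middle. Free below and 33 mm to +x; 12 mm rods run from its ends down and back to the platen. Hook it with tilted fingers or pinch it from above.
- pawl (a joint): Angle of the pawl in rad: 0 fully in the teeth, 0.35 fully off. From about 0.17 on it no longer holds the rail. Its spring brings it back when let go.
- pawl_tail (a point): Centre of the top face of the pawl's tail pad, a brass plate 32 x 32 mm at the press's (72, -100) mm, about 106 mm above the bench. Pressing it straight down by 15 to 23 mm, with 2 to 5 N, takes the pawl off the teeth. Nothing stands below it. Axes as the press when the pawl is at 0.
- blank_bowl (a point): Centre (half-way up) of the bowl end of the loose two-layer wooden ladle blank: a block 56 x 70 x 60 mm (x, y, z). From its +y face goes the handle: 30 mm wide, 80 mm long, 40 mm high, its underside 10 mm above the blank's. 140 to 280 g. Yaw varies; once home its axes are those of the press.
- blank_end (a point): Middle of the free end face of the blank's handle, 115 mm in +y from blank_bowl, same axes.
- mallet_mid (a point): Bystander: wooden mallet lying flat; centre of its head 70 x 110 x 56 mm high (x, y, z); its handle 26 mm wide runs 185 mm from here to its -x.
- jar_mid (a point): Bystander: closed glass jar, 64 mm across, 85 mm high; its centre.
- cup_mid (a point): Bystander: wooden cup, 72 mm across, 70 mm high; its centre.
Things that resemble listed ones, but are neither listed nor needed, are in the scene too. Leave any red or turquoise look-alike of the part that bears blank_bowl alone.

How it is judged (in metres and radians):
On the way, in this order (a step that is already met when the one before it is completed fails the run):
1. the platen stands above the blank's thickness, held by the pawl alone (value of joint rail above 0.053 m and contact force between the fingers and rail below 0.2 N and velocity of joint rail between -0.005 and 0.005 m/s), for 0.2 s.
2. the blank lies home against the stop under the raised platen (y of blank_bowl in the frame of press between -0.006 and 0.006 m and x of blank_bowl in the frame of press between -0.01 and 0.01 m and y of blank_end in the frame of press above 0.1 m and angle between blank_bowl's own z axis and vertical below 0.06 rad and value of joint rail above 0.053 m), for 0.2 s.
At the end, for the whole second after the job is handed in: The blank lies flat in the channel, handle to +y, its bowl end within 6 mm of touching the stop and within 10 mm of the channel's middle; the platen rests on it (rail between 0.045 and 0.053, more than 2 N on the blank), the pawl is let go and all is still (y of blank_bowl in the frame of press between -0.006 and 0.006 m and x of blank_bowl in the frame of press between -0.01 and 0.01 m and y of blank_end in the frame of press above 0.1 m and angle between blank_bowl's own z axis and vertical below 0.06 rad and value of joint rail between 0.045 and 0.053 m and contact force between rail and blank above 2 N and value of joint pawl below 0.2 rad and linear speed of blank below 0.01 m/s).
It fails at once if the mallet is moved by more than 20 mm (distance of mallet_mid from where it was at the start of the episode above 0.02 m).
It fails at once if the jar is moved by more than 20 mm (distance of jar_mid from where it was at the start of the episode above 0.02 m).
It fails at once if the cup is moved by more than 20 mm (distance of cup_mid from where it was at the start of the episode above 0.02 m).
It also fails if it takes over 72 s, if anything falls off the work surface, if the arm or the gripper's body presses on something with over 40 N, if the wrist force passes 120 N, or if a joint passes its speed limit or range.

### The arm

A 6-joint arm with a two-finger parallel gripper is mounted at the origin on the work surface. World frame = base frame: x ahead of the robot, y to its left, z up, the work surface at z = 0. Lengths are in mm, angles in rad, forces in N, time in s.
With the tool pointing down it reaches from about 250 to 725 mm from the base axis. Payload 9.7 kg.
Tool frame: the origin (TCP) lies at the very end of the fingers, on their centre line; the grasp point (between the pads) lies 19 mm behind it; x points along the fingers, y is the direction in which the jaws open and shut, and the axes are right-handed (so a half turn about x gives the same grasp; the last joint's range is limited). The gripper opens to 85 mm and grips with 20 to 120 N. Pads are 22 mm wide; open, the fingers measure 114 mm over their backs; the gripper's body (76 mm by 85 mm) begins 54 mm behind the grasp point. The pads swing forward as they close: fully open they stand 13 mm farther back than shut.
Start: joints at [1.236, 0.087, 0.176, 1.66, 0, 1.571], TCP at [180.716, 519.46, 231.284] pointing down, gripper open.
Joint ranges: [-3.13, 3.13], [-0.85, 1.81], [-1.15, 1.24], [-2.2, 2.28], [-1.44, 1.52], [-3.14, 3.14]. Speed limits (rad/s): [2.22, 2.22, 2.57, 3.14, 3.14, 3.14].

### API

Orientations are given as a unit quaternion [w, x, y, z].
In Python, from rig import get_obs, grab_frame, sign_off gives the robot as it stands.
- The arm moves only by the tool servo_tool, never from a script. Its argument "motion" is a list of rows, each a list of 3 entries, a list of its own where there are three numbers: the closure in counts, from 0 (fully open) to 255 (shut), then the shift along the tool's x, y, z in cm, then the turn about the tool's x in degrees. A call has 1 to 12 rows; each row is the pose to reach, as a shift and turn from the pose commanded when the call began, along the tool's axes at that moment; what a row does not reach only later rows make up. A row lasts 1/8 s, in which the tool goes at most 62.5 mm and 10.7 degrees, less where a joint would pass 70% of its speed; a pose out of reach is approached as far as the arm can. A call with a gripper value outside its range is refused whole. The fingers move at their own pace and stop on an object; "newtons" is the grip in N (left out, the last holds). Time passes only in rows, so rows that repeat a pose let the fingers close. It gives the time, the measured TCP pose, the force and the opening at its end, in the units of the state.
- get_obs(): the state, without advancing time (a new reading comes with each control period).
- grab_frame(name): name is "side" or "top"; returns a dict with "color" (400x640x3 uint8, red, green, blue), "depth" (400x640 float32, mm along the optical axis (not along the pixel's ray), 0 where there is no reading), "fovy" (degrees; the focal length in pixels is half the picture's height over the tangent of half this angle, whatever the lens; pixels are square), "cx", "cy" (the principal point, pixels), "world_to_cam" (4x4, takes a point from world to camera coordinates). Camera axes: x right, y down, z forward; pixel columns grow to the right and rows downward; lengths in mm; the calibration is good to about 2 mm. A picture is of the moment at which its call begins.
- sign_off(): hands the job in, once; it reports no verdict.
The state is a dict: "clock": time; "joint_pos": joint angles; "joint_velocities": joint speeds; "tau": joint torques, N m; "ee_pos": TCP position; "eef_rot": TCP orientation; "force": force on the tool from outside, world axes, zero at the start; "moment": the same for the moment, N m; "finger_gap": opening from 0.0 (shut) to 1.0 (fully open).
Only numpy, scipy, OpenCV 4.12 (cv2) and the standard library are available. Lean on these libraries where they do the work, as an engineer would, in place of code of your own. Each camera call takes 0.05 s, during which the arm holds its last target.

## Working session

There is one attempt and no reset: what is moved stays moved. The work goes in short steps, Python scripts to look and compute and a tool call to move; the robot and the scene stay as the last step left them, time stands still between calls to the robot, and variables do not carry over. Pictures are saved under pics/ and viewed, and the job is handed in when it is done.

Besides the shell and the picture viewer there is one more tool, called after "Emit:" as name(argument=value, ...), one argument or row to a line, values as JSON. servo_tool: Moves the arm, as the interface text tells. Its arguments: {"type":"object","properties":{"motion":{"type":"array","items":{"type":"array"}},"newtons":{"type":"number"}},"required":["motion"]}

```bash
ls; mkdir -p pics
cat > h.py <<'E'
import numpy as np, cv2
from rig import get_obs, grab_frame
def cap(n,tag):
    f=grab_frame(n); np.savez(f'pics/{tag}.npz',**f); cv2.imwrite(f'pics/{tag}.png',f['color'][:,:,::-1]); return f
def load(tag): return dict(np.load(f'pics/{tag}.npz'))
def foc(f): return 200/np.tan(np.radians(float(f['fovy']))/2)
def cloud(f):
    F=foc(f); v,u=np.mgrid[0:400,0:640]; d=f['depth']
    c=np.stack([(u-f['cx'])/F*d,(v-f['cy'])/F*d,d],-1)
    M=np.linalg.inv(f['world_to_cam']); w=c@M[:3,:3].T+M[:3,3]; w[d==0]=np.nan; return w
def ray(f,u,v,z):
    F=foc(f); M=np.linalg.inv(f['world_to_cam']); d=M[:3,:3]@np.array([(u-f['cx'])/F,(v-f['cy'])/F,1]); o=M[:3,3]
    return o+d*(z-o[2])/d[2]
def proj(f,p):
    c=f['world_to_cam'][:3,:3]@np.array(p,float)+f['world_to_cam'][:3,3]; F=foc(f); return c[0]/c[2]*F+f['cx'],c[1]/c[2]*F+f['cy'],c[2]
E
python3 - <<'E'
from h import *
for n in('side','top'):
    f=cap(n,n+'0'); print(n,f['fovy'],f['cx'],f['cy'],np.linalg.inv(f['world_to_cam']).round(3),(f['depth']==0).mean())
print(get_obs())
E
```

```text
pics
side 53.376692891917095 316.3029927595071 202.28926309743755 [[ 7.050000e-01 -5.350000e-01  4.650000e-01 -1.841500e+01]
 [-7.090000e-01 -5.240000e-01  4.730000e-01 -5.513380e+02]
 [-9.000000e-03 -6.630000e-01 -7.480000e-01  1.007428e+03]
 [ 0.000000e+00  0.000000e+00  0.000000e+00  1.000000e+00]] 0.00412109375
top 44.70428673048857 319.92585196945515 197.66134121713122 [[-1.60000e-02 -9.92000e-01  1.24000e-01  3.99962e+02]
 [-1.00000e+00  1.50000e-02 -9.00000e-03  5.40400e+01]
 [ 7.00000e-03 -1.24000e-01 -9.92000e-01  1.38283e+03]
 [ 0.00000e+00  0.00000e+00  0.00000e+00  1.00000e+00]] 0.00402734375
{'clock': 0.1, 'joint_pos': array([ 1.23599398e+00,  8.74147539e-02,  1.75229516e-01,  1.65977916e+00,
       -1.96382661e-05,  1.57074738e+00]), 'joint_velocities': array([-0.00023206, -0.00045476,  0.00453227,  0.00170219,  0.00011984,
       -0.00118468]), 'tau': array([-6.51943174e-05, -5.21557045e+01,  4.65655410e+01,  1.60278630e-02,
        2.61595417e-06, -2.92648082e-06]), 'ee_pos': array([180.66310886, 519.27976493, 230.65691751]), 'eef_rot': array([ 0.69716301,  0.11739298,  0.69728696, -0.1182097 ]), 'force': array([-0.11646657, -0.34868952,  0.27711171]), 'moment': array([-0.02873615, -0.02979697,  0.02607205]), 'finger_gap': 0.9968153875380218}
```

View pics/side0.png

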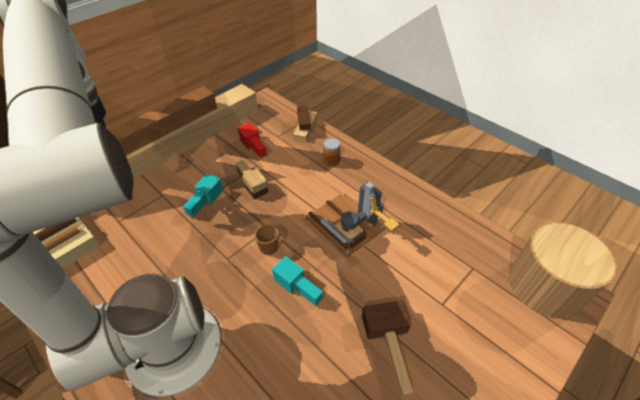

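View pics/top0.png

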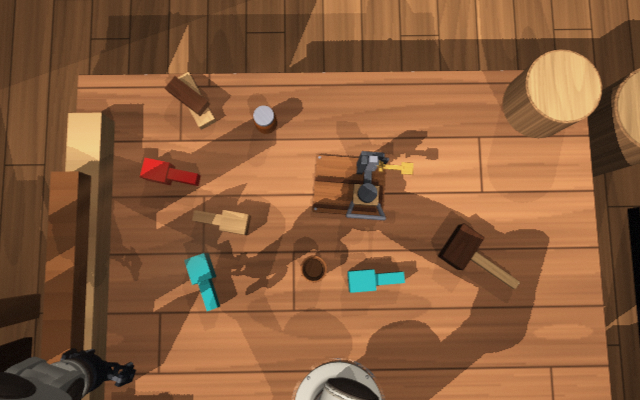

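Run:
```python
from h import *
s=load('side0');t=load('top0')
a=cv2.resize(t['color'][130:290,180:440],None,fx=3,fy=3,interpolation=2)
cv2.imwrite('pics/tc.png',a[:,:,::-1])
a=cv2.resize(s['color'][120:260,180:420],None,fx=3.3,fy=3.3,interpolation=2)
cv2.imwrite('pics/sc.png',a[:,:,::-1])
```

```text
(no output)
```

View pics/tc.png

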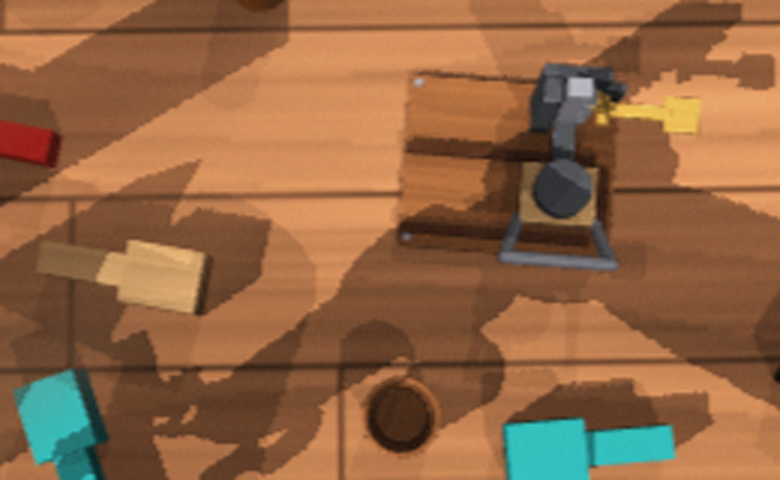

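View pics/sc.png

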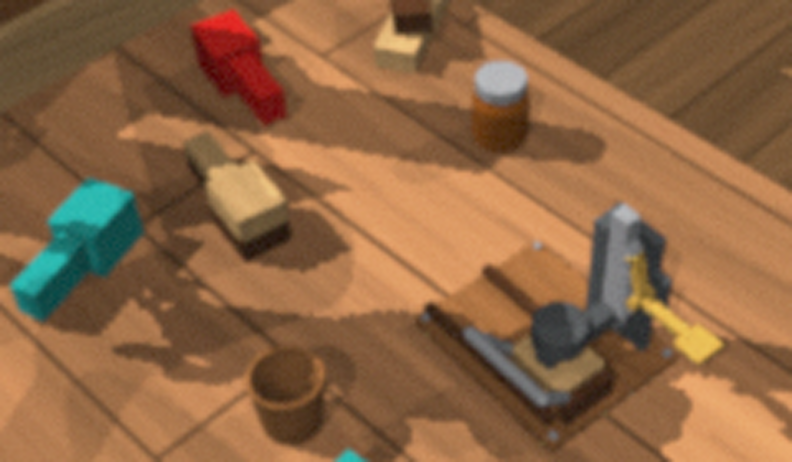

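Run:
```python
from h import *
for n in('top0','side0'):
    f=load(n); w=cloud(f); x,y,z=w[...,0],w[...,1],w[...,2]
    # find blank centre guess
    g=ray(load('top0'),238,222,60); print(n,'guess',g.round())
    near=np.hypot(x-g[0],y-g[1])<160
    print('bench z',np.nanmedian(z[near&(z<15)]))
    for lo,hi in((54,68),(43,54)):
        m=near&(z>lo)&(z<hi); p=w[m]; 
        if len(p)<5: print(len(p));continue
        r=cv2.minAreaRect(p[:,:2].astype(np.float32)); print(lo,len(p),np.median(p,0).round(1),r)
    # other tall things
    m=((z>25)&(z<300)&(x>150)&(x<900)&(abs(y)<600)).astype(np.uint8)
    k,l,st,c=cv2.connectedComponentsWithStats(m)
    for i in range(1,k):
        if st[i,4]>60:
            p=w[l==i]; print(st[i,4],c[i].round(),p.min(0).round(),p.max(0).round())
```

```text
top0 guess [501. 266.  60.]
bench z 0.7918099474820792
54 780 [493.2 296.2  60.7] ((449.1188049316406, 328.80596923828125), (147.5421905517578, 179.0057830810547), 79.4111099243164)
43 317 [515.  351.8  50.4] ((447.47467041015625, 319.0377197265625), (153.26284790039062, 176.62060546875), 88.65203094482422)
3552 [538.  99.] [ 736. -600.   25.] [ 900. -496.  169.]
991 [191. 101.] [778. 343.  25.] [900. 477.  69.]
491 [264. 118.] [761. 164.  26.] [821. 226.  92.]
1769 [372. 183.] [ 501. -206.   25.] [670. -24. 192.]
949 [165. 172.] [612. 384.  25.] [685. 538.  68.]
894 [224. 220.] [469. 241.  25.] [537. 394.  69.]
1674 [472. 254.] [ 310. -496.   25.] [ 488. -285.   66.]
1018 [202. 278.] [267. 324.  25.] [419. 410.  68.]
278 [313. 269.] [340.  29.  25.] [409.  98.  77.]
910 [371. 279.] [ 309. -181.   26.] [369. -30.  69.]
69 [ 84. 351.] [196. 558. 244.] [211. 581. 300.]
75 [127. 366.] [164. 453. 246.] [179. 479. 300.]
side0 guess [501. 266.  60.]
bench z -0.543552932300031
54 391 [487.5 289.8  58.8] ((451.1873779296875, 312.880859375), (117.32904815673828, 188.7404327392578), 68.84062194824219)
43 218 [507.9 340.5  48.5] ((443.32135009765625, 317.8736572265625), (153.77146911621094, 174.26431274414062), 85.25765991210938)
379 [303. 122.] [779. 337.  25.] [900. 468.  66.]
456 [252. 138.] [610. 374.  25.] [683. 533.  65.]
349 [331. 150.] [760. 158.  26.] [821. 218.  89.]
550 [252. 178.] [468. 233.  25.] [536. 390.  64.]
706 [203. 193.] [264. 316.  25.] [420. 407.  65.]
1778 [361. 216.] [ 499. -211.   25.] [670. -32. 189.]
3041 [542. 260.] [ 737. -600.   25.] [ 900. -502.  168.]
446 [267. 237.] [338.  22.  25.] [409.  94.  74.]
1004 [296. 279.] [ 309. -188.   25.] [368. -34.  64.]
2060 [390. 334.] [ 309. -505.   25.] [ 489. -292.   61.]
```

```bash
cat > m.py <<'E'
from h import *
def comp(f,u,v,lo=25,hi=300):
    w=cloud(f); z=w[...,2]; m=((z>lo)&(z<hi)).astype(np.uint8); k,l=cv2.connectedComponents(m,connectivity=4); return w,l==l[v,u]
def rect(p): return cv2.minAreaRect(p[:,:2].astype(np.float32))
E
python3 - <<'E'
from m import *
for n,u,v in(('top0',238,222),('side0',252,178)):
    f=load(n);w,m=comp(f,u,v); z=w[...,2]
    for lo,hi in((55,66),(44,54)):
        mm=m&(z>lo)&(z<hi); mm=cv2.morphologyEx(mm.astype(np.uint8),cv2.MORPH_OPEN,np.ones((2,2)))>0
        p=w[mm]; r=rect(p); print(n,lo,len(p),p.mean(0).round(1),[np.round(a,1) for a in r], 'z std',p[:,2].std().round(2))
    # yellow tail
    hsv=cv2.cvtColor(f['color'],cv2.COLOR_RGB2HSV)
    y=(cv2.inRange(hsv,(20,120,120),(35,255,255))>0)
    p=w[y&(abs(z-106)<15)]; print('yellow',len(p),p.min(0).round(),p.max(0).round())
    pr=w[y&(abs(z-106)<4)]; print([np.round(a,1) for a in rect(pr)],np.median(pr[:,2]))
E
python3 - <<'E'
from m import *
for n,(a,b,c,d) in (('top0',(140,225,305,420)),('side0',(175,255,300,405))):
    f=load(n); w=cloud(f); z=w[a:b,c:d,2]
    h=np.clip(z,0,190)/190*255; im=cv2.applyColorMap(np.nan_to_num(h).astype(np.uint8),cv2.COLORMAP_JET)
    i2=f['color'][a:b,c:d,::-1]
    cv2.imwrite(f'pics/h_{n}.png',cv2.resize(np.vstack([im,i2]),None,fx=3.4,fy=3.4,interpolation=cv2.INTER_NEAREST))
E
```

```text
top0 55 485 [nan nan nan] [array([nan, nan]), array([0., 0.]), np.float64(0.0)] z std nan
top0 44 260 [514.6 353.   49.1] [array([515.3, 355.2]), array([86.9, 28. ]), np.float64(79.1)] z std 9.3
yellow 191 [ 621. -206.  100.] [ 653. -119.  112.]
[array([ 635.7, -162.3]), array([86.6, 27.8]), np.float64(89.2)] 106.05099511949027
side0 55 251 [501.1 268.3  58.3] [array([509.4, 284.6]), array([110.3,  67.3]), np.float64(62.9)] z std 4.65
side0 44 132 [nan nan nan] [array([527.3, 327.5]), array([191. ,  30.8]), np.float64(70.8)] z std nan
yellow 179 [ 619. -210.  100.] [ 653. -119.  120.]
[array([ 636., -165.]), array([89.4, 32.2]), np.float64(88.5)] 106.07845883562834
```

View pics/h_top0.png

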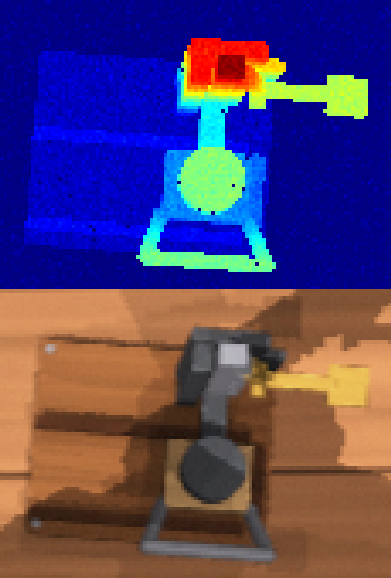

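View pics/h_side0.png

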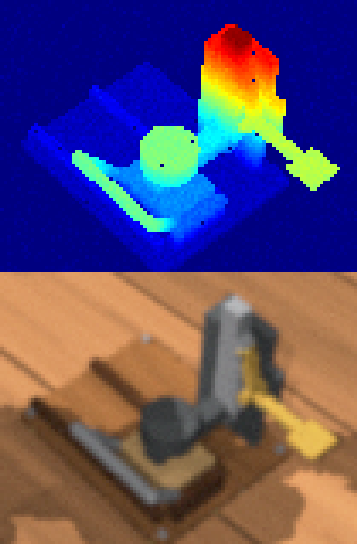

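```bash
cat > press.py <<'E'
from m import *
def feats(n,dz=0):
    f=load(n); w=cloud(f); x,y,z=w[...,0],w[...,1],w[...,2]; z=np.where(np.isnan(z),-1,z)
    reg=(x>480)&(x<690)&(y>-230)&(y<60)
    hsv=cv2.cvtColor(f['color'],cv2.COLOR_RGB2HSV); R,G,B=[f['color'][...,i].astype(int) for i in range(3)]
    gray=(abs(R-B)<30)
    out={}
    # bar
    m=reg&gray&(abs(z-82-dz)<9)&(x<518)
    m=m.astype(np.uint8);k,l,st,c=cv2.connectedComponentsWithStats(m); i=1+np.argmax(st[1:,4]); p=w[l==i]
    q=p[:,:2]; mu=q.mean(0); u=np.linalg.svd(q-mu)[2][0]; u*=np.sign(u[1]); t=(q-mu)@u
    out['bar']=(mu+u*(np.percentile(t,1)+np.percentile(t,99))/2, np.ptp(t), np.degrees(np.arctan2(-u[0],u[1])),np.percentile(p[:,2],90))
    # weight top
    m=reg&(abs(z-89-dz)<5)&gray&(x>530)&(x<600); m=cv2.morphologyEx(m.astype(np.uint8),cv2.MORPH_OPEN,np.ones((5,5)))>0
    p=w[m]; r=cv2.minEnclosingCircle(p[:,:2].astype(np.float32)); out['weight']=(np.array(p[:,:2].mean(0)),r,np.median(p[:,2]))
    # tail pad
    yl=(cv2.inRange(hsv,(18,100,90),(35,255,255))>0)&reg&(abs(z-106)<10)
    p=w[yl]; p=p[p[:,1]<-172]; out['tail']=((p[:,:2].min(0)+p[:,:2].max(0))/2,p[:,:2].mean(0),np.ptp(p,0),np.median(p[:,2]))
    # platen
    return out
if __name__=='__main__':
    for n in('top0','side0'):
        for k,v in feats(n).items(): print(n,k,v)
E
python3 press.py
python3 - <<'E'
from m import *
# fence/base lines from top and side: base edges at left end, screws
for n in('top0','side0'):
    f=load(n); w=cloud(f);x,y,z=w[...,0],w[...,1],w[...,2]
    m=(abs(z-12.5)<6)&(x>470)&(x<700)&(y>-150)&(y<80)
    k,l,st,c=cv2.connectedComponentsWithStats(cv2.morphologyEx(m.astype(np.uint8),cv2.MORPH_OPEN,np.ones((3,3))))
    m=(z>5)&(x>470)&(x<700)&(y>-150)&(y<80)&(z<30);k,l,st,c=cv2.connectedComponentsWithStats(cv2.morphologyEx(m.astype(np.uint8),cv2.MORPH_OPEN,np.ones((3,3))))
    i=1+np.argmax(st[1:,4]); p=w[l==i]; r=rect(p); print(n,len(p),r,cv2.boxPoints(r).round(),np.median(p[:,2]))
    for u,v in((319,157),(316,209)) if n=='top0' else (): print('screw',ray(f,u,v,12).round(1),z[v,u])
    # fences z 17..26
    f2=(z>18)&(z<27)&(x>490)&(x<640)&(y>-60)&(y<60)
    k,l,st,c=cv2.connectedComponentsWithStats(f2.astype(np.uint8))
    for i in range(1,k):
        if st[i,4]>25:
            p=w[l==i]; mu=p.mean(0); u=np.linalg.svd(p[:,:2]-mu[:2])[2][0];u*=np.sign(u[1]); print(' fence',len(p),mu.round(1),np.degrees(np.arctan2(-u[0],u[1])).round(2),p.min(0).round(),p.max(0).round())
E
```

```text
top0 bar (array([ 509.58584383, -123.9518416 ]), np.float64(18.509751427808986), np.float64(-57.096461412890186), np.float64(90.56481702472487))
top0 weight (array([nan, nan]), ((0.0, 0.0), 0.0), np.float64(nan))
top0 tail (array([ 636.92840913, -189.01441119]), array([ 635.6742744 , -189.42420811]), array([32.09354418, 33.79886244, 12.62516501]), np.float64(105.70911309132634))
side0 bar (array([507.11935881, -84.90286079]), np.float64(102.73208671799986), np.float64(-2.322870034554907), np.float64(90.78022562693329))
side0 weight (array([nan, nan]), ((0.0, 0.0), 0.0), np.float64(nan))
side0 tail (array([ 636.02524207, -191.86137953]), array([ 635.03969954, -193.61319547]), array([33.74293602, 38.81073844, 12.59262679]), np.float64(105.36816905132844))
top0 2302 ((608.9419555664062, -9.784332275390625), (136.38018798828125, 166.56509399414062), 84.55514526367188) [[520. -70.]
 [685. -86.]
 [698.  50.]
 [533.  66.]] 13.011719555640525
screw [688.4  42.3  12. ] 13.993186507386554
screw [538.6  53.2  12. ] 11.79807321345811
 fence 143 [619.6  -1.9  22.3] -5.38 [610. -59.  18.] [629.  58.  27.]
 fence 118 [544.7  11.9  22.1] -4.49 [536. -37.  18.] [555.  59.  27.]
side0 1604 ((605.31201171875, -45.56073760986328), (203.0252685546875, 167.14833068847656), 84.97636413574219) [[ 513. -139.]
 [ 680. -154.]
 [ 697.   48.]
 [ 531.   63.]] 12.340909026907013
 fence 62 [621.4  13.5  21.4] -5.41 [614. -24.  18.] [630.  51.  25.]
 fence 80 [543.    6.3  21.4] -6.95 [535. -59.  18.] [554.  60.  26.]press.py:15: RuntimeWarning: Mean of empty slice.
  p=w[m]; r=cv2.minEnclosingCircle(p[:,:2].astype(np.float32)); out['weight']=(np.array(p[:,:2].mean(0)),r,np.median(p[:,2]))
  ret = um.true_divide(
  return _methods._mean(a, axis=axis, dtype=dtype,
  ret = ret.dtype.type(ret / rcount)
```

Run:
```python
from m import *
for n,u,v in(('top0',238,222),('side0',252,178)):
    f=load(n);w=cloud(f); x,y,z=[np.nan_to_num(w[...,i],nan=-999) for i in range(3)]
    reg=(x>440)&(x<560)&(y>220)&(y<420)
    for lo,hi in((56,68),(44,55)):
        mm=reg&(z>lo)&(z<hi)
        mm=cv2.morphologyEx(mm.astype(np.uint8),cv2.MORPH_OPEN,np.ones((3,3)))
        k,l,st,c=cv2.connectedComponentsWithStats(mm); i=1+np.argmax(st[1:,4]); p=w[(l==i)]; p=p[~np.isnan(p[:,0])]
        r=rect(p); print(n,lo,len(p),p.mean(0).round(1),[np.round(a,1) for a in r], 'z',np.median(p[:,2]).round(1),p[:,2].std().round(2))
    mm=reg&(z>25); p=w[mm]; r=rect(p); print('all',[np.round(a,1) for a in r])
```

```text
top0 56 455 [503.1 281.1  61.1] [array([502.7, 280.1]), array([70.2, 55.8]), np.float64(79.2)] z 61.0 2.56
top0 44 220 [517.1 357.2  50.4] [array([516.9, 354.1]), array([76.5, 29.3]), np.float64(78.6)] z 50.6 2.26
all [array([510.3, 319.2]), array([151.2,  56.4]), np.float64(79.2)]
side0 56 212 [502.2 274.3  59.3] [array([502.6, 274.6]), array([71.8, 56.5]), np.float64(80.5)] z 59.2 1.72
side0 44 107 [517.6 357.   49.1] [array([516.9, 354.3]), array([70.9, 30.3]), np.float64(80.8)] z 49.0 1.93
all [array([508.3, 313. ]), array([155.3,  58.4]), np.float64(80.5)]
```

```bash
cat > go.py <<'E'
from h import *
from scipy.spatial.transform import Rotation as Ro
PY=-5.2; PO=np.array([574.,-85.5])
def P2W(x,y,z=0,po=None,py=None):
    a=np.radians(PY if py is None else py); c,s=np.cos(a),np.sin(a); po=PO if po is None else po
    return np.array([po[0]+c*x-s*y,po[1]+s*x+c*y,z])
def pose():
    o=get_obs(); q=o['eef_rot']; return o,Ro.from_quat([q[1],q[2],q[3],q[0]]).as_matrix()
def plan(target,yawy=None):
    """shift to target (world mm); yawy: desired world azimuth deg of tool y axis (mod 180)"""
    o,R=pose(); d=R.T@(np.array(target)-o['ee_pos'])/10
    print('t',o['clock'],'tcp',o['ee_pos'].round(1),'force',o['force'].round(1),'gap',round(o['finger_gap'],3)); print('axes x',R[:,0].round(3),'y',R[:,1].round(3),'z',R[:,2].round(3))
    t=0
    if yawy is not None:
        cur=np.degrees(np.arctan2(R[1,1],R[0,1])); t=-((yawy-cur+90)%180-90) # turn about down axis
    print('shift cm',d.round(2),'turn',round(t,2),'q',o['joint_pos'].round(2))
E
python3 -c "
from go import *
b=P2W(-65,0,150);print(b);plan(b,PY)"
```

```text
[509.26751409 -79.60888229 150.        ]
t 0.1 tcp [180.7 519.3 230.7] force [-0.1 -0.3  0.3] gap 0.997
axes x [-0.    -0.001 -1.   ] y [ 0.329  0.944 -0.001] z [ 0.944 -0.329  0.   ]
shift cm [  8.12 -45.76  50.71] turn 76.02 q [ 1.24  0.09  0.18  1.66 -0.    1.57]
```

Emit:
servo_tool(
  motion=[
    [150,[0,-4,4.5],7],
    [150,[0,-8,9],14],
    [150,[0,-12,13.5],21],
    [150,[0,-16,18],28],
    [150,[0,-20,22.5],35],
    [150,[0,-25,27.5],42],
    [150,[0,-29,32],50],
    [150,[0,-33,36.5],58],
    [150,[0,-37,41],66],
    [150,[0,-41,45.5],76],
    [150,[0,-45.8,50.7],76],
    [150,[0,-45.8,50.7],76],
  ],
  newtons=60,
)

```text
clock: 1.6
ee_pos: [509.8, -82.8, 229.9]
eef_rot: [-0.475, -0.523, -0.476, 0.524]
force: [-0.7, 0.5, -0.4]
finger_gap: 0.413
```

Emit:
servo_tool(
  motion=[
    [172,[3,0,0],0],
    [172,[6,0,0],0],
    [172,[9,0,0],0],
    [172,[11,0,0],0],
    [172,[11,0,0],0],
    [172,[11,0,0],0],
  ],
)

```text
clock: 2.35
ee_pos: [509.3, -79.3, 122.3]
eef_rot: [0.477, 0.522, 0.477, -0.522]
force: [-0.2, -0.8, -0.2]
finger_gap: 0.325
```

Run:
```python
from go import *
plan(P2W(-65,0,61),PY)
s=cap('side','side1');t=cap('top','top1')
tc=get_obs()['ee_pos']
for f in (s,t): print(proj(f,tc))
a=s['color'][120:270,280:420].copy(); u,v,_=proj(s,tc)
a=cv2.resize(a,None,fx=4,fy=4,interpolation=2); cv2.drawMarker(a,(int((u-280+.5)*4),int((v-120+.5)*4)),(255,0,255),0,12)
cv2.imwrite('pics/s1c.png',a[:,:,::-1])
a=t['color'][130:230,300:440].copy(); u,v,_=proj(t,tc)
a=cv2.resize(a,None,fx=4,fy=4,interpolation=2); cv2.drawMarker(a,(int((u-300+.5)*4),int((v-130+.5)*4)),(255,0,255),0,12)
cv2.imwrite('pics/t1c.png',a[:,:,::-1])
```

```text
t 2.35 tcp [509.3 -79.3 122.3] force [-0.2 -0.8 -0.2] gap 0.325
axes x [ 0.001 -0.    -1.   ] y [ 0.996 -0.09   0.001] z [-0.09  -0.996  0.   ]
shift cm [ 6.13 -0.    0.03] turn 0.05 q [-0.15 -0.01 -0.13  1.45  0.    1.51]
(np.float64(332.47589179964507), np.float64(222.4668472864608), np.float64(1130.9245954895828))
(np.float64(367.1433436125201), np.float64(215.04445362069066), np.float64(1265.355545023903))
```

View pics/s1c.png

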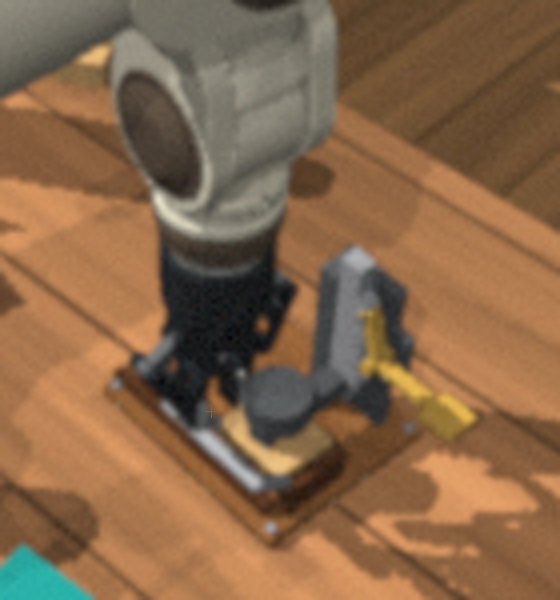

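View pics/t1c.png

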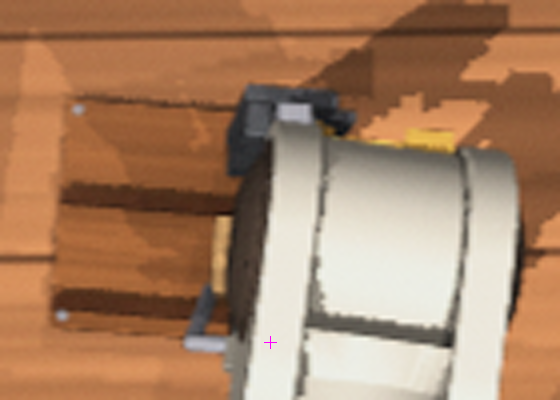

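Run:
```python
from m import *
for n in('top0','side0'):
    f=load(n); w=cloud(f);x,y,z=[np.nan_to_num(w[...,i],nan=-999) for i in range(3)]
    m=(z>75)&(z<92)&(x<530)&(x>490)&(y>-125)&(y<-40)
    p=w[m]; c=np.polyfit(p[:,1]+80,p[:,0],1); print(n,len(p),c,np.median(p[:,2]),'ends',w[(z>72)&(z<92)&(x<525)&(x>490)&(y<0)&(y>-160)][:,1].min(),w[(z>72)&(z<92)&(x<525)&(x>490)&(y<0)&(y>-160)][:,1].max())
```

```text
top0 83 [1.09638814e-02 5.10050777e+02] 90.36889859039525 ends -131.27457259852295 -23.980710974202772
side0 77 [1.18505654e-01 5.07809143e+02] 89.81879835866948 ends -136.37691352732435 -32.20627574459638
```

Emit:
servo_tool(
  motion=[
    [172,[2,0,0],0],
    [172,[4,0,0],0],
    [172,[5.6,0,0],0],
    [172,[5.6,0,0],0],
    [255,[5.6,0,0],0],
    [255,[5.6,0,0],0],
    [255,[5.6,0,0],0],
    [255,[5.6,0,0],0],
    [255,[5.6,0,0],0],
  ],
)

```text
clock: 3.58
ee_pos: [509.9, -79.8, 66.1]
eef_rot: [0.477, 0.523, 0.476, -0.522]
force: [5.0, -0.6, 4.4]
finger_gap: 0.121
```

Run:
```python
from go import *
plan(P2W(-65,0,61),PY)
s=cap('side','side2')
a=cv2.resize(s['color'][120:270,280:420],None,fx=4,fy=4,interpolation=2); 
cv2.imwrite('pics/s2c.png',a[:,:,::-1])
```

```text
t 3.575 tcp [509.9 -79.8  66.1] force [ 5.  -0.6  4.4] gap 0.121
axes x [ 0.002 -0.    -1.   ] y [ 0.996 -0.09   0.002] z [-0.09  -0.996  0.   ]
shift cm [ 0.51 -0.06 -0.01] turn 0.02 q [-0.16  0.01 -0.23  1.34  0.    1.51]
```

View pics/s2c.png

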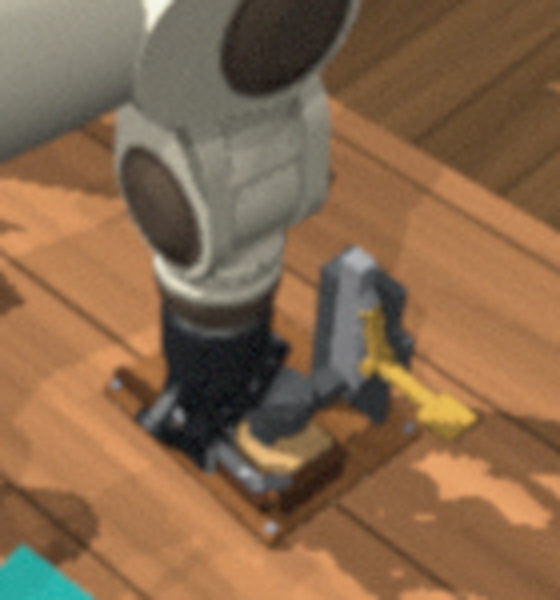

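Emit:
servo_tool(
  motion=[
    [255,[-0.5,0,0],0],
    [255,[-1.5,0,0],0],
    [255,[-2.5,0,0],0],
    [255,[-3.5,0,0],0],
    [255,[-4.5,0,0],0],
    [255,[-5.5,0,0],0],
    [255,[-6.5,0,0],0],
    [255,[-7.5,0,0],0],
    [255,[-8.1,0,0],0],
    [255,[-8.1,0,0],0],
  ],
)

```text
clock: 4.88
ee_pos: [509.8, -79.8, 145.5]
eef_rot: [0.477, 0.522, 0.477, -0.522]
force: [10.2, -1.1, -5.6]
finger_gap: 0.112
```

Run:
```python
from go import *
plan(P2W(-65,0,61),PY)
s=cap('side','side3')
a=cv2.resize(s['color'][100:250,280:420],None,fx=4,fy=4,interpolation=2); 
cv2.imwrite('pics/s3c.png',a[:,:,::-1])
```

```text
t 4.875 tcp [509.8 -79.8 145.5] force [10.2 -1.1 -5.6] gap 0.112
axes x [ 0. -0. -1.] y [ 0.996 -0.09   0.   ] z [-0.09  -0.996 -0.   ]
shift cm [ 8.45 -0.06 -0.01] turn 0.02 q [-0.16 -0.01 -0.09  1.49  0.    1.51]
```

View pics/s3c.png

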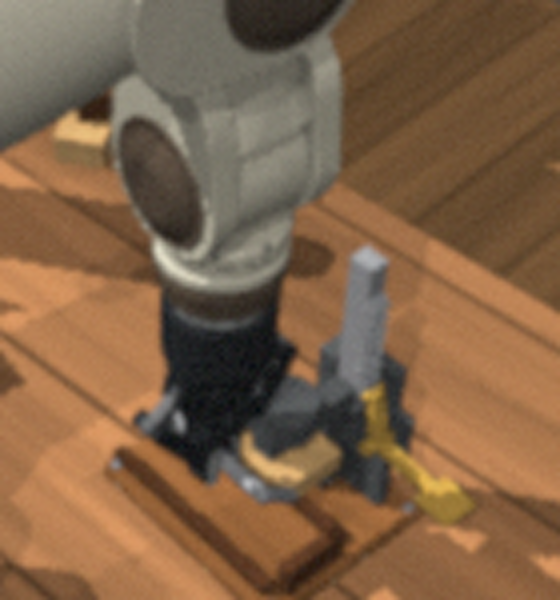

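Emit:
servo_tool(
  motion=[
    [255,[0.3,0,0],0],
    [255,[0.6,0,0],0],
    [172,[0.6,0,0],0],
    [172,[0.6,0,0],0],
    [172,[0.6,0,0],0],
    [172,[0.6,0,0],0],
    [172,[0.6,0,0],0],
    [172,[-2,0,0],0],
    [172,[-5,0,0],0],
    [172,[-8,0,0],0],
    [172,[-11,0,0],0],
    [172,[-11,0,0],0],
  ],
)

```text
clock: 6.42
ee_pos: [509.8, -79.8, 258.6]
eef_rot: [0.478, 0.523, 0.476, -0.521]
force: [0.8, 0.7, -0.2]
finger_gap: 0.325
```

Run:
```python
from go import *
plan([505,283,140],-10.5)
for n in('side','top'):
    s=cap(n,n+'4'); w=cloud(s); z=np.nan_to_num(w[...,2]);x,y=w[...,0],w[...,1]
    m=(x>630)&(x<665)&(y>-125)&(y<-75)&(z>210)&(z<290); print(n,'bar top',m.sum(),np.percentile(z[m],[50,90,98]) if m.sum() else '')
s=load('side4');a=cv2.resize(s['color'][70:250,240:420],None,fx=3.3,fy=3.3,interpolation=2); 
cv2.imwrite('pics/s4c.png',a[:,:,::-1])
```

```text
t 6.425 tcp [509.8 -79.8 258.6] force [ 0.8  0.7 -0.2] gap 0.325
axes x [ 0.004 -0.001 -1.   ] y [ 0.996 -0.09   0.004] z [-0.09  -0.996  0.   ]
shift cm [ 11.84  -3.8  -36.09] turn 5.32 q [-0.16  0.01  0.15  1.71  0.    1.51]
side bar top 164 [237.8706025  258.32367371 260.24415084]
top bar top 12 [252.81605396 258.92189686 259.45372686]
```

View pics/s4c.png

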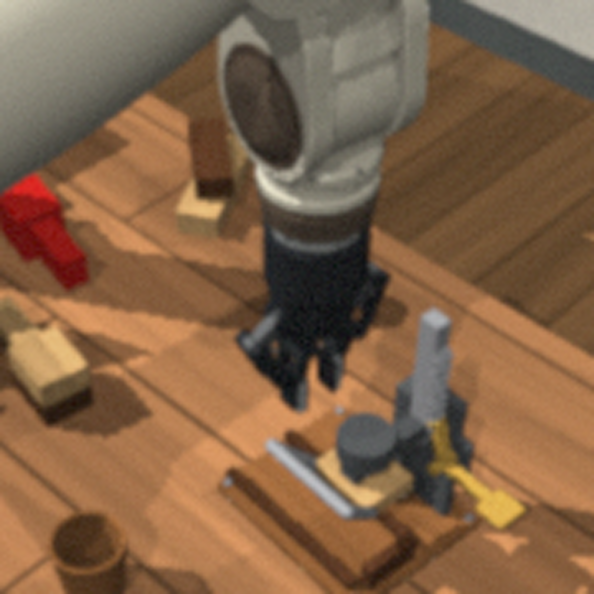

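Emit:
servo_tool(
  motion=[
    [172,[0,-0.5,-5],1],
    [0,[0,-1,-10],2],
    [0,[0,-1.5,-16],3],
    [0,[2,-2,-22],4],
    [0,[5,-3,-28],5.3],
    [0,[8,-3.8,-33],5.3],
    [0,[11,-3.8,-36.4],5.3],
    [0,[12,-3.8,-36.4],5.3],
    [0,[12,-3.8,-36.4],5.3],
  ],
)

```text
clock: 7.65
ee_pos: [503.3, 285.5, 134.9]
eef_rot: [-0.452, -0.543, -0.452, 0.545]
force: [-0.1, -0.1, 0.7]
finger_gap: 0.999
```

Run:
```python
from go import *
plan([504.5,286,22],-10.5)
s=cap('side','side5');a=cv2.resize(s['color'][90:250,180:340],None,fx=3.5,fy=3.5,interpolation=2); 
cv2.imwrite('pics/s5c.png',a[:,:,::-1])
```

```text
t 7.65 tcp [503.3 285.5 134.9] force [-0.1 -0.1  0.7] gap 0.999
axes x [-0.002 -0.002 -1.   ] y [ 0.983 -0.182 -0.002] z [-0.182 -0.983  0.002]
shift cm [11.29  0.13 -0.09] turn 0.03 q [ 0.52  0.14  0.05  1.48 -0.    2.27]
```

View pics/s5c.png

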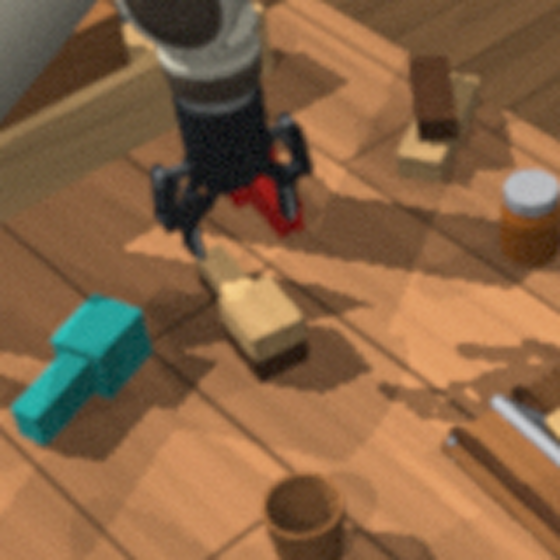

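Emit:
servo_tool(
  motion=[
    [0,[3,0.1,-0.1],0],
    [0,[6,0.1,-0.1],0],
    [0,[9,0.1,-0.1],0],
    [0,[11.2,0.1,-0.1],0],
    [0,[11.2,0.1,-0.1],0],
    [0,[11.2,0.1,-0.1],0],
    [255,[11.2,0.1,-0.1],0],
    [255,[11.2,0.1,-0.1],0],
    [255,[11.2,0.1,-0.1],0],
    [255,[11.2,0.1,-0.1],0],
    [255,[11.2,0.1,-0.1],0],
  ],
  newtons=40,
)

```text
clock: 9.07
ee_pos: [505.8, 287.3, 25.5]
eef_rot: [0.452, 0.544, 0.452, -0.543]
force: [0.7, -1.1, 5.3]
finger_gap: 0.647
```

Run:
```python
from go import *
plan(P2W(0,105,150),PY)
s=cap('side','side6');a=cv2.resize(s['color'][90:250,180:340],None,fx=3.5,fy=3.5,interpolation=2); 
cv2.imwrite('pics/s6c.png',a[:,:,::-1])
```

```text
t 9.075 tcp [505.8 287.3  25.5] force [ 0.7 -1.1  5.3] gap 0.647
axes x [ 0.002  0.001 -1.   ] y [ 0.983 -0.182  0.001] z [-0.182 -0.983 -0.001]
shift cm [-12.45  12.54  24.95] turn -5.28 q [ 0.52  0.18 -0.12  1.27 -0.    2.27]
```

View pics/s6c.png

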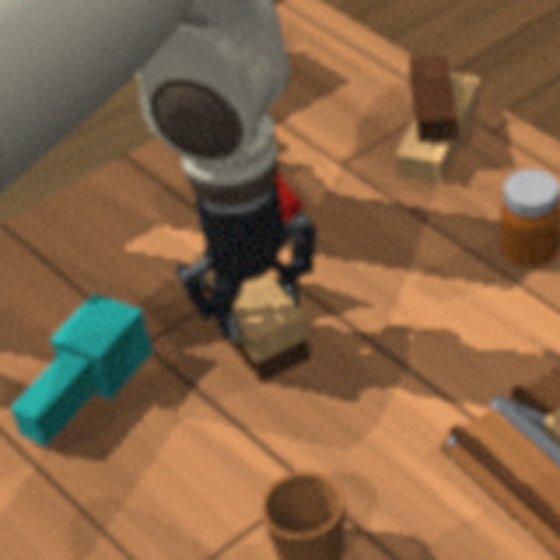

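Emit:
servo_tool(
  motion=[
    [255,[-2,0,0],0],
    [255,[-5,0,0],0],
    [255,[-9,0,0],0],
    [255,[-10,2,4],-1],
    [255,[-10,4,8],-2],
    [255,[-10,6,12],-3],
    [255,[-10,8,16],-4],
    [255,[-10,10,20],-5.3],
    [255,[-10,12.5,24.3],-5.3],
    [255,[-10,12.5,24.3],-5.3],
    [255,[-10,12.5,24.3],-5.3],
  ],
)

```text
clock: 10.5
ee_pos: [583.8, 25.4, 124.1]
eef_rot: [-0.477, -0.522, -0.477, 0.522]
force: [-0.2, 0.4, -3.0]
finger_gap: 0.651
```

Run:
```python
from go import *
plan(P2W(0,112,37),PY)
s=cap('side','side7');a=cv2.resize(s['color'][90:250,250:410],None,fx=3.5,fy=3.5,interpolation=2); 
cv2.imwrite('pics/s7c.png',a[:,:,::-1])
t=cap('top','top7');a=cv2.resize(t['color'][130:230,280:420],None,fx=4,fy=4,interpolation=2); 
cv2.imwrite('pics/t7c.png',a[:,:,::-1])
w=cloud(s);m=lambda f,a,b:None
```

```text
t 10.5 tcp [583.8  25.4 124.1] force [-0.2  0.4 -3. ] gap 0.651
axes x [-0.001  0.    -1.   ] y [ 0.996 -0.091 -0.001] z [-0.091 -0.996 -0.   ]
shift cm [ 8.71  0.04 -0.06] turn -0.01 q [0.04 0.16 0.04 1.46 0.   1.71]
```

View pics/s7c.png

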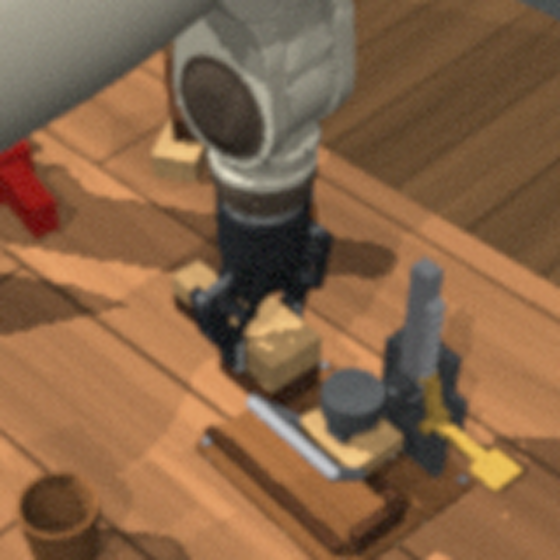

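View pics/t7c.png

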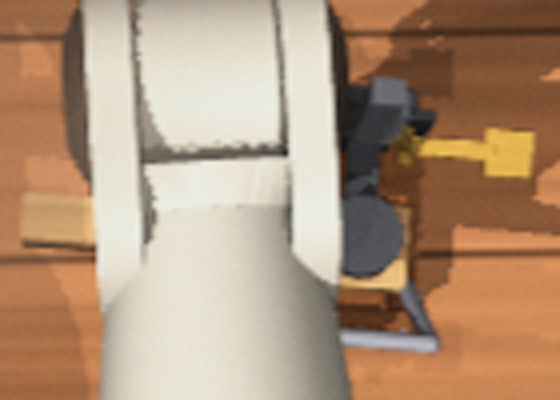

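Emit:
servo_tool(
  motion=[
    [255,[3,0,0],0],
    [255,[6,0,0],0],
    [255,[7.5,0,0],0],
    [255,[8.2,0,0],0],
    [255,[8.5,0,0],0],
    [255,[8.5,0,0],0],
  ],
)

```text
clock: 11.35
ee_pos: [584.4, 25.4, 40.0]
eef_rot: [0.477, 0.522, 0.477, -0.522]
force: [-0.2, -0.3, -1.1]
finger_gap: 0.653
```

Run:
```python
from go import *
plan(P2W(0,112,37),PY)
s=cap('side','side8');a=cv2.resize(s['color'][90:250,250:410],None,fx=3.5,fy=3.5,interpolation=2); 
cv2.imwrite('pics/s8c.png',a[:,:,::-1])
```

```text
t 11.35 tcp [584.4  25.4  40. ] force [-0.2 -0.3 -1.1] gap 0.653
axes x [ 0.001  0.    -1.   ] y [ 0.996 -0.09   0.001] z [-0.09  -0.996 -0.   ]
shift cm [ 0.3  -0.03 -0.06] turn 0.02 q [ 0.04  0.18 -0.09  1.3   0.    1.7 ]
```

View pics/s8c.png

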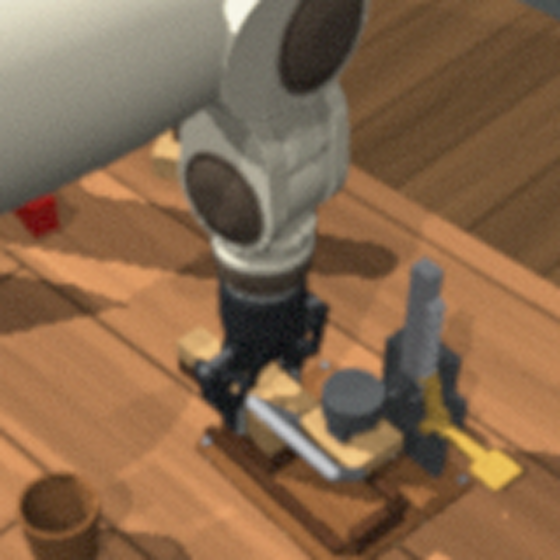

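Emit:
servo_tool(
  motion=[
    [255,[0.15,0,0],0],
    [255,[0.25,0,0],0],
    [120,[0.25,0,0],0],
    [40,[0.25,0,0],0],
    [0,[0.25,0,0],0],
    [0,[0.25,0,0],0],
    [0,[-2,0,0],0],
    [0,[-6,0,0],0],
    [0,[-10,0,0],0],
    [0,[-10,0,-5],0],
    [0,[-10,0,-10],0],
    [0,[-10,0,-14],0],
  ],
)

```text
clock: 12.9
ee_pos: [596.7, 166.5, 139.3]
eef_rot: [0.477, 0.522, 0.477, -0.522]
force: [0.4, -1.2, -1.0]
finger_gap: 0.998
```

```bash
cat > look.py <<'E'
from go import *
import sys
tag=sys.argv[1]
plan(P2W(0,245,35),PY)
ims=[]
for n,(a,b,c,d) in (('side',(110,250,250,410)),('top',(130,230,240,420))):
    f=cap(n,n+tag); im=cv2.resize(f['color'][a:b,c:d],(640,int(640*(b-a)/(d-c))),interpolation=2)
    cv2.imwrite(f'pics/{n}{tag}c.png',im[:,:,::-1])
    w=cloud(f);x,y,z=[np.nan_to_num(w[...,i],nan=-999) for i in range(3)]
    a_=np.radians(PY);c_,s_=np.cos(a_),np.sin(a_)
    px=c_*(x-PO[0])+s_*(y-PO[1]); py=-s_*(x-PO[0])+c_*(y-PO[1])
    for nm,lo,hi,y0,y1 in(('bowl',66,80,30,160),('handle',55,66,60,260)):
        m=(abs(px)<45)&(py>y0)&(py<y1)&(z>lo)&(z<hi)
        m=cv2.morphologyEx(m.astype(np.uint8),cv2.MORPH_OPEN,np.ones((3,3)))
        k,l,st,cc=cv2.connectedComponentsWithStats(m)
        if k<2: print(n,nm,'none'); continue
        i=1+np.argmax(st[1:,4]); q=np.stack([px[l==i],py[l==i]],1).astype(np.float32)
        q=q[np.abs(q[:,0])<60]
        r=cv2.minAreaRect(q); print(n,nm,len(q),[np.round(v,1) for v in r],'y',q[:,1].min().round(),q[:,1].max().round(),'x',q[:,0].min().round(),q[:,0].max().round())
E
python3 look.py 9
```

```text
t 12.9 tcp [596.7 166.5 139.3] force [ 0.4 -1.2 -1. ] gap 0.998
axes x [ 0.  0. -1.] y [ 0.996 -0.09   0.   ] z [-0.09  -0.996 -0.   ]
shift cm [10.43  0.02  0.8 ] turn 0.03 q [0.27 0.24 0.17 1.5  0.   1.93]
side bowl 210 [array([-0.3, 99.7]), array([69.9, 56.8]), np.float64(88.8)] y 64.0 135.0 x -28.0 28.0
side handle 153 [array([ -0.7, 177.1]), array([72.1, 32.4]), np.float64(89.5)] y 141.0 213.0 x -17.0 15.0
top bowl 512 [array([ -0.3, 103.5]), array([56.5, 70. ]), np.float64(0.0)] y 69.0 139.0 x -29.0 28.0
top handle 127 [array([ -1.1, 185.2]), array([28.9, 44.1]), np.float64(3.6)] y 163.0 208.0 x -16.0 14.0
```

View pics/side9c.png

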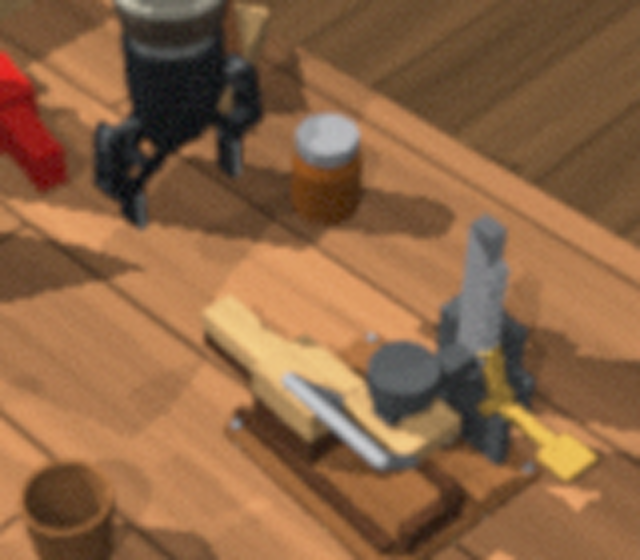

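View pics/top9c.png

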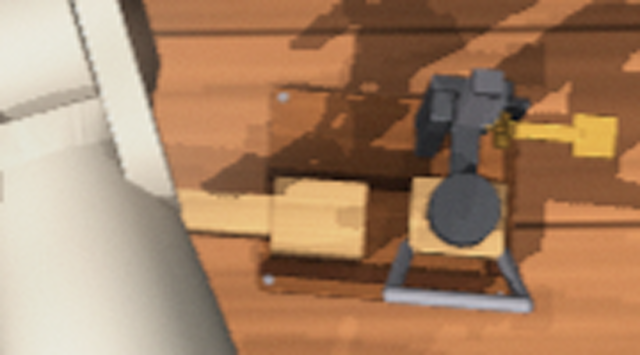

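Emit:
servo_tool(
  motion=[
    [255,[3,0,0],0],
    [255,[6,0,0],0],
    [255,[9,0,0],0],
    [255,[10.4,0,0],0],
    [255,[10.4,0,0],0],
    [255,[10.4,0,0.5],0],
    [255,[10.4,0,1],0],
    [255,[10.4,0,1.5],0],
    [255,[10.4,0,2],0],
    [255,[10.4,0,2.5],0],
    [255,[10.4,0,3],0],
    [255,[10.4,0,4],0],
  ],
)

```text
clock: 14.5
ee_pos: [593.1, 124.8, 35.4]
eef_rot: [0.477, 0.522, 0.477, -0.522]
force: [-0.9, 2.6, 1.2]
finger_gap: 0.001
```

```bash
python3 look.py 10
```

```text
t 14.5 tcp [593.1 124.8  35.4] force [-0.9  2.6  1.2] gap 0.001
axes x [ 0.  0. -1.] y [ 0.996 -0.09   0.   ] z [-0.09  -0.996 -0.   ]
shift cm [ 0.04  0.01 -3.38] turn 0.05 q [ 0.21  0.23 -0.04  1.3   0.    1.87]
side bowl 117 [array([14.5, 90.9]), array([33.9, 56.1]), np.float64(11.1)] y 63.0 120.0 x -6.0 30.0
side handle 169 [array([ -0.6, 163.6]), array([76.9, 32.6]), np.float64(89.2)] y 125.0 202.0 x -17.0 15.0
top bowl 522 [array([-0.8, 85.9]), array([56.8, 70.2]), np.float64(0.6)] y 51.0 121.0 x -29.0 28.0
top handle 54 [array([ -1.1, 136.7]), array([22.7, 27.1]), np.float64(88.7)] y 125.0 148.0 x -15.0 13.0
```

View pics/side10c.png

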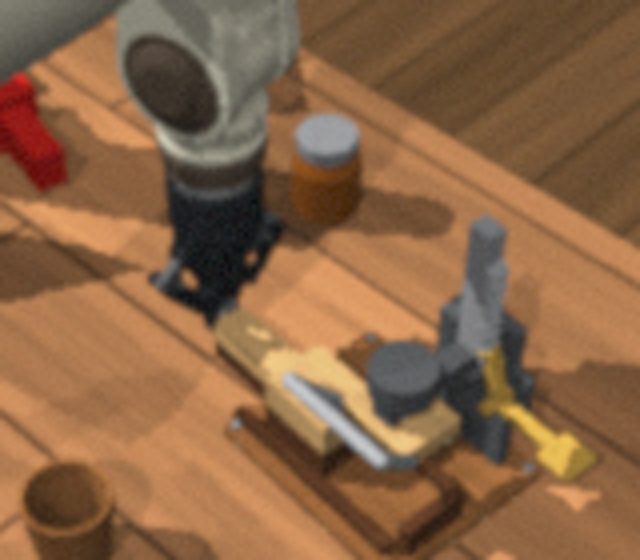

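Emit:
servo_tool(
  motion=[
    [255,[0,0,0.8],0],
    [255,[0,0,1.6],0],
    [255,[0,0,2.4],0],
    [255,[0,0,3.2],0],
    [255,[0,0,4],0],
    [255,[0,0,4.8],0],
    [255,[0,0,5.6],0],
    [255,[0,0,6.4],0],
    [255,[0,0,7],0],
    [255,[0,0,7.4],0],
    [255,[0,0,7.6],0],
    [255,[0,0,7.6],0],
  ],
)

```text
clock: 16.1
ee_pos: [586.2, 49.2, 35.3]
eef_rot: [-0.477, -0.522, -0.477, 0.522]
force: [0.2, -0.2, -0.8]
finger_gap: 0.002
```

```bash
python3 look.py 11
```

```text
t 16.1 tcp [586.2  49.2  35.3] force [ 0.2 -0.2 -0.8] gap 0.002
axes x [ 0. -0. -1.] y [ 0.996 -0.09   0.   ] z [-0.09  -0.996  0.   ]
shift cm [ 3.000e-02  1.000e-02 -1.098e+01] turn 0.01 q [ 0.08  0.19 -0.09  1.29 -0.    1.75]
side bowl none
side handle 33 [array([  8.5, 109.1]), array([14.2, 32.3]), np.float64(20.1)] y 91.0 124.0 x -2.0 15.0
top bowl 63 [array([ 5. , 40.6]), array([39.4, 11.1]), np.float64(1.2)] y 35.0 46.0 x -15.0 25.0
top handle none
```

View pics/side11c.png

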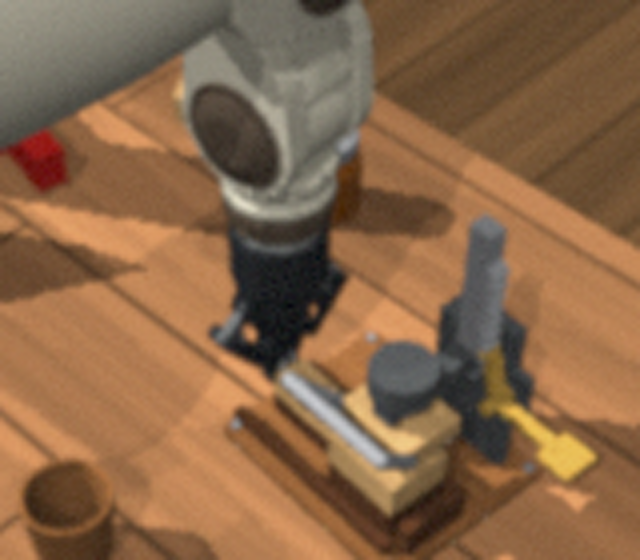

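Emit:
servo_tool(
  motion=[
    [255,[0,0,0.15],0],
    [255,[0,0,0.3],0],
    [255,[0,0,0.45],0],
    [255,[0,0,0.6],0],
    [255,[0,0,0.6],0],
  ],
)

```text
clock: 16.82
ee_pos: [585.6, 43.1, 35.3]
eef_rot: [-0.477, -0.522, -0.477, 0.522]
force: [0.1, 0.1, 0.9]
finger_gap: -0.0
```

Emit:
servo_tool(
  motion=[
    [255,[0,0,0.1],0],
    [255,[0,0,0.2],0],
    [255,[0,0,0.2],0],
  ],
)

```text
clock: 17.2
ee_pos: [585.4, 41.2, 35.3]
eef_rot: [-0.477, -0.522, -0.477, 0.522]
force: [-1.1, 0.5, 0.7]
finger_gap: 0.003
```

Emit:
servo_tool(
  motion=[
    [255,[0,0,0.1],0],
    [255,[0,0,0.2],0],
    [255,[0,0,0.2],0],
  ],
)

```text
clock: 17.58
ee_pos: [585.4, 39.7, 35.3]
eef_rot: [0.477, 0.522, 0.477, -0.522]
force: [1.4, 4.9, -0.6]
finger_gap: -0.002
```

Emit:
servo_tool(
  motion=[
    [255,[0,0,0.1],0],
    [255,[0,0,0.1],0],
  ],
)

```text
clock: 17.82
ee_pos: [585.5, 39.6, 35.5]
eef_rot: [0.477, 0.523, 0.478, -0.521]
force: [1.7, 9.9, 1.3]
finger_gap: 0.001
```

```bash
python3 look.py 12
```

```text
t 17.825 tcp [585.5  39.6  35.5] force [1.7 9.9 1.3] gap 0.001
axes x [ 0.001  0.002 -1.   ] y [ 0.996 -0.089  0.001] z [-0.089 -0.996 -0.003]
shift cm [  0.08   0.   -11.94] turn 0.07 q [ 0.07  0.19 -0.09  1.29  0.    1.73]
side bowl none
side handle 16 [array([  7.8, 101.5]), array([16.5, 12.7]), np.float64(48.6)] y 91.0 110.0 x 3.0 14.0
top bowl none
top handle none
```

View pics/side12c.png

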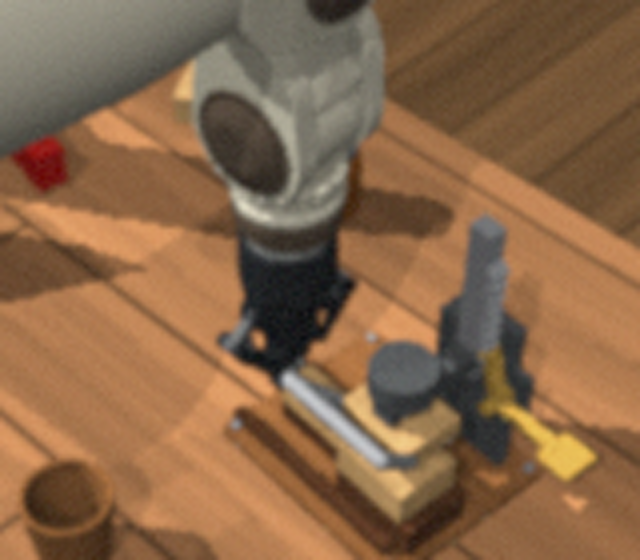

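View pics/top12c.png

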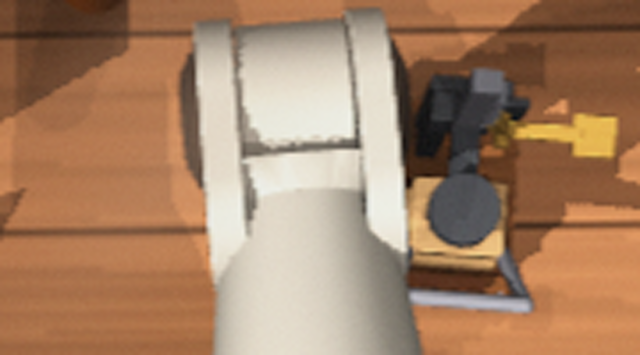

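Emit:
servo_tool(
  motion=[
    [255,[0,0,-1],0],
    [255,[0,0,-3],0],
    [255,[-4,0,-4],0],
    [255,[-10,0,-4],0],
    [255,[-16,0,-4],0],
    [255,[-22,0,-4],0],
    [255,[-26.5,0,-4],0],
    [255,[-26.5,0,-9],0],
    [255,[-26.5,0,-13],0],
    [255,[-26.5,0,-13],0],
  ],
)

```text
clock: 19.18
ee_pos: [596.7, 171.1, 299.4]
eef_rot: [-0.478, -0.521, -0.478, 0.522]
force: [0.9, 0.0, -0.6]
finger_gap: -0.0
```

```bash
python3 look.py 13; python3 -c "
from go import *
plan(P2W(72,-104,300),PY)"
```

```text
t 19.175 tcp [596.7 171.1 299.4] force [ 0.9  0.  -0.6] gap -0.0
axes x [-0.001 -0.    -1.   ] y [ 0.996 -0.087 -0.001] z [-0.087 -0.996  0.   ]
shift cm [26.44  0.08  1.25] turn 0.21 q [ 0.28  0.31  0.57  1.83 -0.    1.94]
side bowl none
side handle 16 [array([  8.9, 102.7]), array([12.9, 12.7]), np.float64(49.2)] y 97.0 112.0 x 2.0 14.0
top bowl none
top handle 162 [array([-2.3, 88.6]), array([28.3, 55.2]), np.float64(3.5)] y 61.0 116.0 x -16.0 13.0
t 19.275 tcp [596.7 168.6 299.9] force [ 0.2 -0.5 -0.7] gap 0.001
axes x [-0.001 -0.001 -1.   ] y [ 0.996 -0.089 -0.001] z [-0.089 -0.996  0.001]
shift cm [1.000e-02 7.180e+00 3.593e+01] turn 0.09 q [ 0.28  0.31  0.57  1.83 -0.    1.94]
```

View pics/side13c.png

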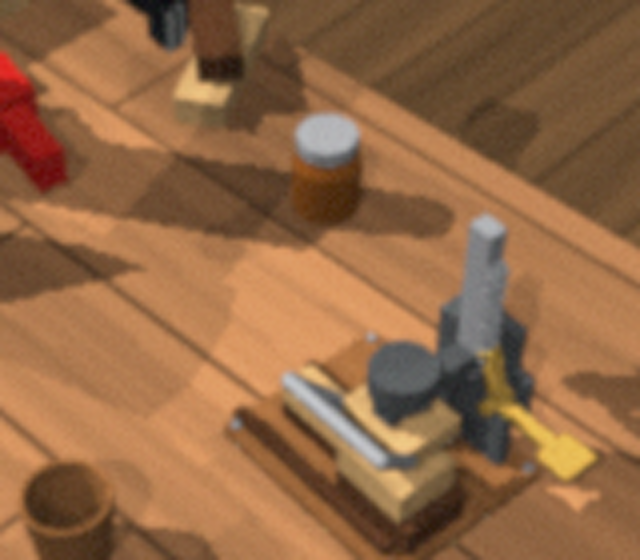

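View pics/top13c.png

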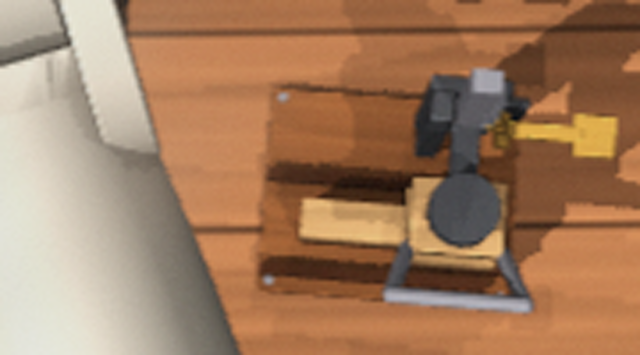

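Emit:
servo_tool(
  motion=[
    [255,[0,1,5],0],
    [255,[0,2,10],0],
    [255,[0,3,15],0],
    [255,[0,4,20.5],0],
    [255,[0,5.5,26],0],
    [255,[0,6.5,31],0],
    [255,[0,7.2,35.9],0],
    [255,[0,7.2,35.9],0],
    [255,[5,7.2,35.9],0],
    [255,[10,7.2,35.9],0],
    [255,[14,7.2,35.9],0],
    [255,[14,7.2,35.9],0],
  ],
)

```text
clock: 20.78
ee_pos: [634.2, -195.5, 157.3]
eef_rot: [-0.475, -0.521, -0.479, 0.523]
force: [-0.6, 0.4, 1.1]
finger_gap: -0.001
```

```bash
python3 look.py 14; python3 -c "
from go import *
plan(P2W(72,-104,106),PY)
f=load('side14'); print(proj(f,P2W(72,-100,106)))"
```

```text
t 20.775 tcp [ 634.2 -195.5  157.3] force [-0.6  0.4  1.1] gap -0.001
axes x [-0.006  0.002 -1.   ] y [ 0.996 -0.09  -0.006] z [-0.09  -0.996 -0.001]
shift cm [ 12.31  -6.92 -34.89] turn 0.01 q [-0.3   0.36  0.35  1.57 -0.    1.36]
side bowl none
side handle 9 [array([10.2, 99.4]), array([12.1,  6.3]), np.float64(48.6)] y 93.0 106.0 x 4.0 15.0
top bowl none
top handle 173 [array([-0.9, 88.6]), array([56.3, 29.8]), np.float64(89.2)] y 61.0 117.0 x -16.0 14.0
t 20.875 tcp [ 636.3 -196.1  162.2] force [ 0.8 -0.7  1. ] gap 0.0
axes x [ 0.001 -0.    -1.   ] y [ 0.996 -0.09   0.001] z [-0.09  -0.996  0.   ]
shift cm [ 5.62 -0.01 -0.06] turn 0.02 q [-0.3   0.36  0.36  1.57 -0.    1.36]
(np.float64(390.7833277622339), np.float64(222.73514022398618), np.float64(1149.4687156847035))
```

View pics/side14c.png

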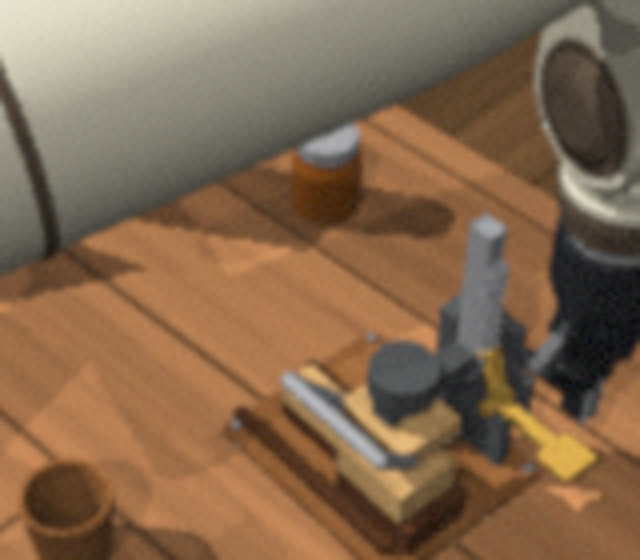

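Emit:
servo_tool(
  motion=[
    [255,[3,0,0],0],
    [255,[5,0,0],0],
    [255,[6,0,0],0],
    [255,[6.6,0,0],0],
    [255,[7.1,0,0],0],
    [255,[7.5,0,0],0],
    [255,[7.6,0,0],0],
    [255,[7.6,0,0],0],
    [255,[7.6,0,0],0],
    [255,[7.6,0,0],0],
  ],
)

```text
clock: 22.12
ee_pos: [636.3, -196.3, 84.5]
eef_rot: [0.477, 0.522, 0.477, -0.522]
force: [1.1, 1.0, 3.2]
finger_gap: 0.001
```

```bash
python3 look.py 15
```

```text
t 22.125 tcp [ 636.3 -196.3   84.5] force [1.1 1.  3.2] gap 0.001
axes x [ 0. -0. -1.] y [ 0.996 -0.09   0.   ] z [-0.09  -0.996  0.   ]
shift cm [  4.94  -7.2  -34.97] turn 0.02 q [-0.3   0.36  0.21  1.42 -0.    1.36]
side bowl none
side handle 118 [array([ 0.2, 86.6]), array([33. , 53.8]), np.float64(5.5)] y 60.0 114.0 x -18.0 16.0
top bowl none
top handle 170 [array([-1.1, 88.6]), array([56.3, 29.4]), np.float64(89.4)] y 61.0 117.0 x -16.0 14.0
```

View pics/side15c.png

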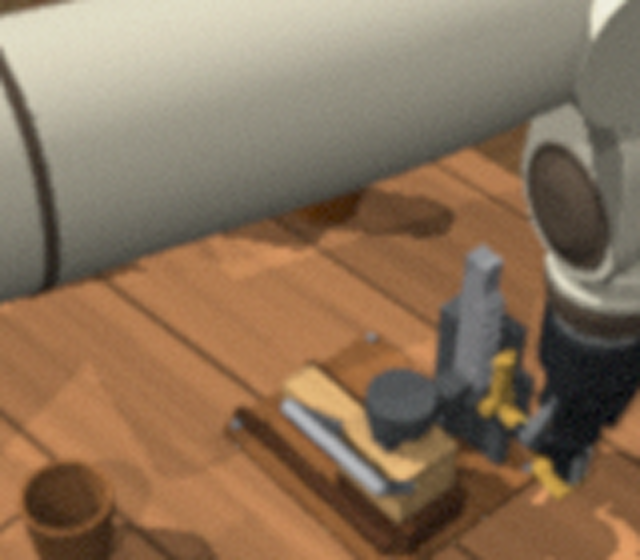

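Platen is down on the bowl. Release the tail, back away and check.

Emit:
servo_tool(
  motion=[
    [255,[-0.6,0,0],0],
    [255,[-1.2,0,0],0],
    [255,[-2,0,0],0],
    [255,[-4,0,0],0],
    [255,[-9,0,0],0],
    [255,[-14,0,0],0],
    [255,[-14,-4,4],0],
    [255,[-14,-8,8],0],
    [255,[-14,-12,12],0],
    [255,[-14,-12,12],0],
    [255,[-14,-12,12],0],
    [255,[-14,-12,12],0],
  ],
)

```text
clock: 23.72
ee_pos: [506.6, -304.1, 224.1]
eef_rot: [0.477, 0.522, 0.477, -0.522]
force: [0.2, 0.1, -1.2]
finger_gap: 0.002
```

```bash
python3 look.py 16
python3 - <<'E'
from go import *
for n in('side16','top16'):
    f=load(n); w=cloud(f); x,y,z=[np.nan_to_num(w[...,i],nan=-999) for i in range(3)]
    m=(x>630)&(x<665)&(y>-125)&(y<-75)&(z>190)&(z<290); print(n,'bar top',m.sum(),np.percentile(z[m],[50,90,98]))
    m=(x>540)&(x<605)&(y>-115)&(y<-55)&(z>125)&(z<155); print('weight top',m.sum(),np.median(z[m]) if m.sum() else 0)
    m=(x>620)&(x<653)&(y<-175)&(y>-205)&(z>80)&(z<125); print('tail z',m.sum(),np.median(z[m]) if m.sum() else 0)
E
```

```text
t 23.725 tcp [ 506.6 -304.1  224.1] force [ 0.2  0.1 -1.2] gap 0.002
axes x [-0.  0. -1.] y [ 0.996 -0.089 -0.   ] z [-0.089 -0.996 -0.   ]
shift cm [ 18.93   4.81 -46.86] turn 0.1 q [-0.54  0.18  0.27  1.66  0.    1.12]
side bowl none
side handle 115 [array([-0.1, 87.2]), array([32.2, 52. ]), np.float64(2.8)] y 61.0 113.0 x -17.0 17.0
top bowl none
top handle 180 [array([-0.9, 88.9]), array([31.1, 55.1]), np.float64(3.7)] y 61.0 117.0 x -16.0 14.0
side16 bar top 130 [212.64508878 229.14528815 230.95973344]
weight top 232 137.53940247143612
tail z 83 100.69760427242761
top16 bar top 106 [226.76493014 231.24899987 232.82567283]
weight top 315 138.15895942232055
tail z 129 99.55576647243583
```

View pics/side16c.png

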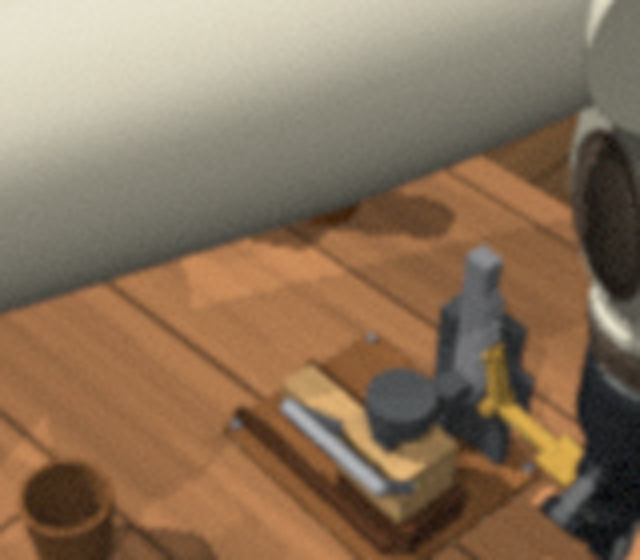

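View pics/top16.png

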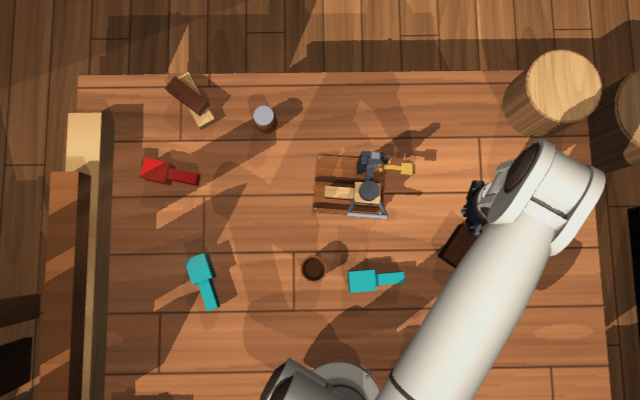

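```bash
python3 -c "
from rig import sign_off
print(sign_off())"
```

```text
the job is handed in; nothing more can be done
None
```

The glue press job is finished and handed in at about 24 s of the 72 s; `sign_off` gave no verdict.

**What I did:**
1. I pinched the lift bar and raised the platen until the pawl alone held it. The rail top stood at 259 mm, which is rail 0.079.
2. I carried the blank by its bowl end into the open end of the channel, then pushed the handle end until it met the stop. The push force rose to about 10 N with no further travel.
3. I pressed the pawl tail down about 21 mm (3 N), let it spring back and moved the arm clear.

**Last checks:**
- **Platen:** the weight top is at 138 mm, which is rail 0.049, so it is resting on the bowl. I did not measure the load on the blank directly.
- **Blank:** the handle end is at press y 113–117 mm (115 is home), and the handle centre is within 1 mm of the channel's middle. The bowl itself is hidden under the platen, so its position is inferred from the handle.
- **Pawl:** the tail pad reads about 100 mm against 106 mm when fully in, which I estimate as 0.06–0.1 rad, below the 0.2 limit.
- **Bystanders:** the jar and cup look unmoved in the last top view. The mallet was never approached at low height, and the arm half hides it in that view.

**What disagreed:** the two cameras differ by about 4 mm in y throughout. I used values between them, and the push against the stop settled the home position.

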